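# Hover the printing block over its outline

## Task

Swing the airing cupboard's door wide open by its handle and leave it open, then take the blue-faced printing block by its red grip off the shelf on the inside of the door and carry it over the tool caddy to the printing board. Finish while still holding it, still and level, about two centimetres above the paper, square over the blue outline with edges in line, so that the printer can check the fit before pressing; the block must not touch the paper, the board or the caddy. Leave the flask, mug, tin and spare block where they stand.

Things in the scene. Friction and masses are not known exactly. Their poses are not given: they have to be found in the camera images.
- cupboard: Fixed pale wooden airing cupboard, 200 deep x 240 wide x 290 mm high, front towards the robot. Origin: on the table under the middle of its front edge; x points into it, y left to the hinge side, z up. Roof of four 10 mm cross slats (top 289 mm up), see-through but too close to reach through; slatted back.
- door (a joint): Angle of the cupboard's dark wooden door, rad: 0 shut (as it starts), grows as it swings out towards the robot (clockwise from above), stop at 1.9. Panel 240 wide x 286 high x 14 mm thick over the whole front, top edge 288 mm above the table, upright hinge at its left (+y) edge; light hinge friction (0.15 N m), it stays where it is left. The block rides on its shelf, so swing it smoothly.
- door_handle (a point): Middle of the steel handle: an upright round bar 11 mm thick, 111 mm long, its top end 279 mm above the table (9 mm below the door's top edge), standing 35 mm out from the door's face, 30 mm from the free edge; it can be pinched from above. The point turns with the door: x points from the bar into the panel, y along the panel to the hinge, z up.
- door_hinge (a point): Point on the door's upright hinge axis, at half the door's height. The axis lies in the middle of the panel's thickness, at its left edge; the handle bar is 210 mm along the panel from it and 42 mm out from it.
- door_shelf (a point): Centre of the top of the small shelf's floor on the inside of the door, 200 mm above the table; turns with the door, axes as door_handle. Shelf 170 mm along the panel, 66 mm clear depth from the panel's inner face to its rim; rims 6 mm thick, 12 mm high on three sides, the panel (rising 88 mm above the shelf floor) on the fourth.
- block: Loose printing block, 150 to 310 g, on the door's inner shelf: pale wood, blue underside, 50 (x) x 72 (y) x 22 mm, with an upright red grip bar 36 (x) x 26 (y) mm reaching from 22 to 72 mm above the underside. Origin: centre of the underside; z up, y along the door's panel (within about 0.1 rad). Once the door is open, pinch the grip from above across y.
- board: Fixed printing board on the table, plywood 250 (x) x 270 (y) x 15 mm, with a sheet of white paper (top 16 mm above the table) inside a dark raised wooden frame: inside 156 (x) x 186 (y) mm, rails 12 mm wide, their top 40 mm above the table. Origin: centre of the underside; z up.
- outline (a point): Centre of the blue outline printed on the paper (at the paper's top, 16 mm above the table), in the middle of the board. The outline is 58 (x) x 80 (y) mm outside, 50 x 72 mm inside: exactly the block's foot. Its axes are the board's: the block's x belongs along the outline's x (either way round).
- caddy: Fixed wooden tool caddy standing between the cupboard and the board, 220 (x) x 70 (y) x 100 mm high, with tool handles standing in it up to 150 mm above the table. Origin: centre of the underside.
- flask: Loose blue drinking flask, 66 mm across, 186 mm high, upright; stands in one of two places beyond the caddy and the board. Origin: centre of the underside.
- mug: Loose glass mug, 80 mm across and 100 mm high, with a handle; in the other of the two places. Origin: centre of the underside.
- tin: Loose green tea tin, 66 mm across and 103 mm high, in the cupboard's far left corner. Origin: centre of the underside.
- spare_block: Loose spare printing block, dark wood 60 x 60 x 22 mm with a round pale grip, 62 mm high in all, beyond the board. Not the one wanted. Origin: centre of the underside.
Things that resemble listed ones, but are neither listed nor needed, are in the scene too. What is shaped like the block but yellow is not meant.

How it is judged:
On the way, in this order (a step that is already met when the one before it is completed fails the run):
1. the cupboard door is swung wide open (beyond 1.15 rad) (value of joint door above 1.15 rad), for 0.2 s.
2. the block is held in the gripper, taken off the door shelf, higher than the caddy's box (contact force between the fingers and block above 1 N and distance between block and door_shelf above 0.12 m and height (world z) of block above 0.1 m), for 0.1 s.
At the end, for the whole second after the job is handed in: The gripper holds the block still (under 20 mm/s) with its underside 8 to 35 mm above the paper, its centre within 8 mm of the outline's centre, its edges within 0.12 rad of the outline's and level within 0.12 rad, touching nothing but the gripper; the door still stands open beyond 1.0 rad (contact force between the fingers and block above 1 N and z of block in the frame of outline between 0.008 and 0.035 m and horizontal distance between block and outline below 0.008 m and angle between the x axis of block and the x axis of outline, either way round below 0.12 rad and angle between block's own z axis and vertical below 0.12 rad and contact force between block and board below 0.1 N and linear speed of block below 0.02 m/s and value of joint door above 1 rad and contact force between block and flask below 0.1 N and contact force between block and mug below 0.1 N and contact force between block and tin below 0.1 N and contact force between block and spare_block below 0.1 N and contact force between block and caddy below 0.1 N); the arm keeps its last pose, push and grip.
It fails at once if the block touches the printing board, its frame or paper (contact force between block and board above 0.3 N).
It fails at once if the block bumps into the tool caddy (contact force between block and caddy above 1 N).
It fails at once if the flask, mug, tin or spare block is shifted by more than 30 mm (distance of any of flask, mug, tin, spare_block from where it was at the start of the episode above 0.03 m).
It fails at once if the flask, mug or tin is tipped over (angle between any of flask, mug, tin's own z axis and vertical above 0.5 rad).
It also fails if it takes over 61 s, if anything falls off the work surface, if the arm or the gripper's body presses on something with over 40 N, if the wrist force passes 120 N, or if a joint passes its speed limit or range.

## Robot

A 6-joint arm with a two-finger parallel gripper is mounted at the origin on the work surface. World frame = base frame: x ahead of the robot, y to its left, z up, the work surface at z = 0. Lengths are in m, angles in rad, forces in N, time in s.
With the tool pointing down it reaches from about 0.3 to 0.85 m from the base axis. Payload 5.4 kg.
Tool frame: the origin (TCP) lies at the centre of the arm's flange, where the gripper is bolted on; the fingertips stand 173 mm ahead of it and the grasp point (between the pads) lies 155 mm ahead of it; z points along the fingers, y is the line along which they close (so a half turn about z gives the same grasp; the last joint's range is limited). The gripper opens to 85 mm and grips with 20 to 120 N. Pads are 22 mm wide; open, the fingers measure 114 mm over their backs; the gripper's body (76 mm by 85 mm) begins 54 mm behind the grasp point. The pads swing forward as they close: fully open they stand 13 mm farther back than shut.
Start: joints at [1.125, 0.158, 1.597, -0, 1.386, -0.21], TCP at [0.134, 0.559, 0.405] pointing down, gripper open.
Joint ranges: [-2.91, 2.91], [-0.94, 2.29], [0.18, 2.7], [-1.29, 4.43], [0.17, 2.64], [-3, 3]. Speed limits (rad/s): [2.57, 2.57, 3.14, 3.14, 3.14, 3.14].

## Interface

Orientations are given as a rotation vector (axis times angle).
In Python, from cell import ctrl gives the robot as it stands.
- The arm moves only by the tool jog_arm, never from a script. Its argument "increments" is text: rows parted by semicolons, each of 5 numbers parted by spaces: the closure in counts, from 0 (fully open) to 255 (shut), then the shift along the tool's x, y, z in cm, then the turn about the tool's z in units of 8 degrees (1.0 is 8 degrees). A call has 1 to 12 rows; each row is the pose to reach, as a shift and turn from the pose commanded when the call began, along the tool's axes at that moment; what a row does not reach only later rows make up. A row lasts 1/10 s, in which the tool goes at most 50 mm and 8.59 degrees, less where a joint would pass 70% of its speed; a pose out of reach is approached as far as the arm can. A call with a gripper value outside its range is refused whole. The fingers move at their own pace and stop on an object; "grip_force" is the grip in N (left out, the last holds). Time passes only in rows, so rows that repeat a pose let the fingers close. It gives the time, the measured TCP pose, the force, the opening and the grip force at its end, in the units of the state.
- ctrl.sense(): the state, without advancing time (a new reading comes with each control period).
- ctrl.snapshot(name): name is "scene" or "top" or "wrist"; returns a dict with "frame" (400x640x3 uint8, red, green, blue), "depth" (400x640 float32, m along the optical axis (not along the pixel's ray), 0 where there is no reading), "fx", "fy", "cx", "cy" (pixels), "T" (4x4, takes a point from camera to world coordinates). Camera axes: x right, y up, looking along -z (the intrinsics and any distortion apply to the point x, -y, -z); pixel columns grow to the right and rows downward; lengths in m; the calibration is good to about 2 mm. The wrist camera is an equidistant fisheye: a pixel r from the principal point sees the ray r / f radians off the axis. A picture is of the moment at which its call begins.
- ctrl.sign_off(): hands the job in; it is judged then, once.
Trained networks look in a picture, given as the dict that the camera call returned (one of the last four; its "shot" number tells which), for a name from the list of things; names that differ only in an ending like _2 or _b are one class to them, and where a whole thing is asked for, a point or a joint stands for the part that bears it (a point fixed in the world has none). Each returns a list of dicts, best first, with "confidence" (0 to 1); they miss things now and then, are a little off and sometimes report something else, mostly with a low value. They report only what shows in the picture. A call takes as long as a camera call. They do not tell look-alikes from the thing itself.
- ctrl.find_in(picture, query): "extent" ([left, top, right, bottom] in pixels, round what is visible of it).
- ctrl.cut_out(picture, query): "mask" (400x640 bool, what is visible of it) and "extent" ([left, top, right, bottom] in pixels, round what is visible of it).
The state is a dict: "t": time; "qpos": joint angles; "dq": joint speeds; "joint_torque": joint torques, N m; "eef_pos": TCP position; "tcp_rot": TCP orientation; "wrist_force": force on the tool from outside, world axes, zero at the start; "torque": the same for the moment, N m; "finger_gap": finger opening in m; "grasp_force": force on a finger pad.
Only numpy, scipy, OpenCV 4.12 (cv2) and the standard library are available. Lean on these libraries where they do the work, as an engineer would, in place of code of your own. Each camera call takes 0.05 s, during which the arm holds its last target. There are 200 camera calls.

## Working session

There is one attempt and no reset: what is moved stays moved. The work goes in short steps, Python scripts to look and compute and a tool call to move; the robot and the scene stay as the last step left them, time stands still between calls to the robot, and variables do not carry over. Pictures are saved under pics/ and viewed, at most 10 in all, crops included, and the job is handed in when it is done.

Besides the shell and the picture viewer there is one more tool, called after "Emit:" in YAML: its name, and indented under it one key for each argument. jog_arm: Moves the arm, as the interface text tells. Its arguments: {"type":"object","properties":{"increments":{"type":"string"},"grip_force":{"type":"number"}},"required":["increments"]}

```bash
ls; mkdir -p pics
cat > h.py <<'E'
import numpy as np, cv2
from cell import ctrl
from scipy.spatial.transform import Rotation as R
def world(s):
    d=s["depth"]; v,u=np.mgrid[0:400,0:640]
    p=np.stack([(u-s["cx"])/s["fx"]*d,-(v-s["cy"])/s["fy"]*d,-d],-1)
    return p@s["T"][:3,:3].T+s["T"][:3,3]
def save(n,img): cv2.imwrite("pics/"+n,np.ascontiguousarray(img[...,::-1]))
E
python3 - <<'E'
from h import *
np.set_printoptions(precision=4,suppress=True)
s=ctrl.sense(); print({k:s[k] for k in ("t","qpos","eef_pos","tcp_rot","finger_gap")}); print(R.from_rotvec(s["tcp_rot"]).as_matrix())
for n in ("top","scene"):
    p=ctrl.snapshot(n); save(n+"0.png",p["frame"]); print(n,p["fx"],p["fy"],p["cx"],p["cy"],p["T"]); w=world(p)
    np.savez(n+"0.npz",f=p["frame"],w=w,d=p["depth"])
    for q in ("cupboard","door","door_handle","block","board","outline","caddy","flask","mug","tin","spare_block"):
        try:
            for r in ctrl.cut_out(p,q)[:2]:
                m=r["mask"]&(p["depth"]>0); print(q,round(r["confidence"],2),np.round(r["extent"]),m.sum(),np.median(w[m],0),w[m].min(0),w[m].max(0))
        except Exception as e: print(q,e)
E
```

```text
pics
{'t': 0.0, 'qpos': array([ 1.1249,  0.1591,  1.5983, -0.    ,  1.3862, -0.2101]), 'eef_pos': array([0.1342, 0.5588, 0.4037]), 'tcp_rot': array([-0.3695, -3.1192,  0.0029]), 'finger_gap': 0.08485067323541756}
[[-0.9723  0.2336 -0.0008]
 [ 0.2336  0.9723 -0.0018]
 [ 0.0004 -0.0019 -1.    ]]
top 461.89742894553086 461.89742894553086 322.34965611936167 199.18619569771735 [[ 0.0186  0.9976 -0.0666  0.4312]
 [-0.9998  0.0178 -0.012   0.0456]
 [-0.0107  0.0668  0.9977  1.4878]
 [ 0.      0.      0.      1.    ]]
cupboard 0.61 [180.  84. 294. 194.] 7580 [0.6753 0.2937 0.2205] [ 0.5503  0.1545 -0.0062] [0.9044 0.4865 0.2972]
door 0.67 [200. 138. 296. 190.] 2337 [0.5926 0.265  0.2062] [0.551  0.1545 0.0015] [0.7071 0.3866 0.2958]
door_handle 0.88 [198. 138. 294. 192.] 2406 [0.5926 0.2643 0.2057] [ 0.5503  0.1545 -0.0035] [0.7167 0.3867 0.2958]
block 0.93 [161. 167. 186. 191.] 355 [0.5835 0.531  0.0259] [0.5537 0.4997 0.004 ] [0.6196 0.5791 0.0791]
block 0.68 [235. 266. 253. 290.] 349 [0.2716 0.3106 0.0246] [ 0.2344  0.2894 -0.0015] [0.3037 0.339  0.0776]
board 0.61 [382. 166. 468. 252.] 6
[... 2183 characters left out ...]
 [0.7189 0.4663 0.2946]
outline 0.58 [311. 256. 400. 344.] 5099 [ 0.508  -0.2779  0.0162] [ 0.3759 -0.4097 -0.0104] [ 0.6514 -0.1211  0.0484]
caddy 0.81 [294. 204. 355. 248.] 1653 [0.508  0.0095 0.0736] [ 0.4034 -0.0151 -0.0058] [0.6358 0.1253 0.1559]
flask 0.55 [407. 239. 438. 280.] 630 [ 0.7609 -0.2685  0.1323] [ 0.7423 -0.2891 -0.0016] [ 0.8764 -0.1599  0.192 ]
mug 0.68 [381. 202. 406. 235.] 540 [ 0.7818 -0.0383  0.0579] [ 0.7377 -0.0791 -0.0054] [0.8452 0.0269 0.1085]
tin 0.46 [334. 136. 353. 147.] 79 [0.7278 0.3536 0.1176] [0.707  0.3267 0.1   ] [0.7501 0.392  0.1289]
spare_block 0.82 [411. 303. 432. 318.] 291 [ 0.6957 -0.4134  0.0228] [ 0.6667 -0.4408  0.0034] [ 0.7376 -0.3774  0.0677]
```

Run:
```python
from h import *
f=np.load("top0.npz")["f"]; save("topc.png",cv2.resize(f[80:300,140:340],None,fx=2.7,fy=2.7,interpolation=cv2.INTER_CUBIC))
```

```text
(no output)
```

View pics/top0.png

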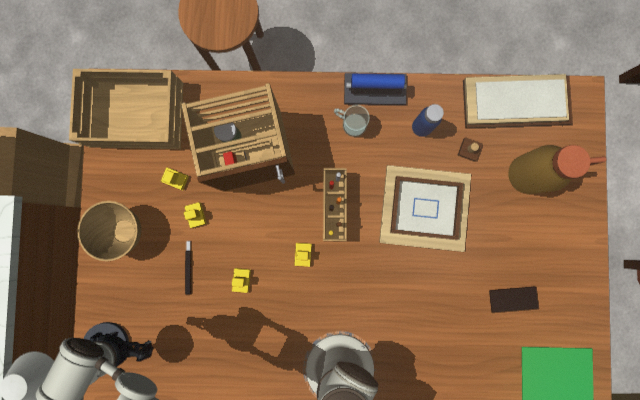

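View pics/topc.png

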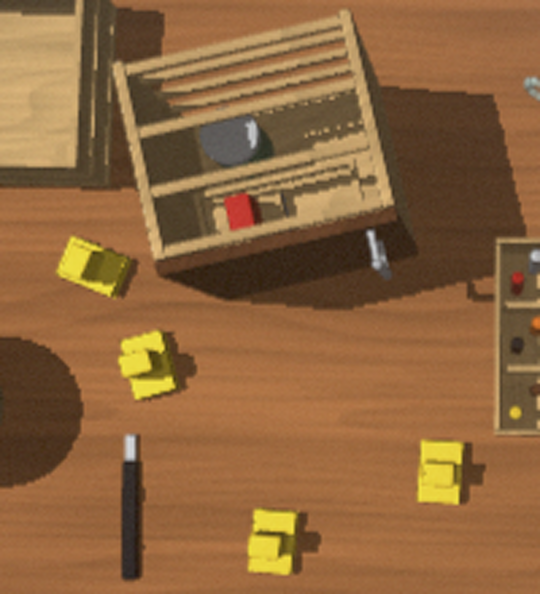

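Run:
```python
from h import *
np.set_printoptions(precision=4,suppress=True)
t=np.load("top0.npz"); w=t["w"]; f=t["f"].astype(int)
u=np.arange(640)[None]*np.ones((400,1)); v=np.arange(400)[:,None]*np.ones((1,640))
box=(u>175)&(u<300)&(v>80)&(v<200)
m=box&(w[...,2]>.278)&(w[...,2]<.30)
P=w[m]; print(m.sum(), np.median(P[:,2]))
r=cv2.minAreaRect(P[:,:2].astype(np.float32)); print(r); print(cv2.boxPoints(r))
# handle: gray bright px near (280,174)
h=(u>270)&(u<292)&(v>160)&(v<188)&(w[...,2]>.15)
g=h&((f.max(2)-f.min(2))<25)&(f.max(2)>90)
for a in zip(u[g],v[g],w[g]): print(a)
# red grip
rd=box&(f[...,0]>140)&(f[...,1]<60)&(f[...,2]<60)
print("red",rd.sum(),np.median(w[rd],0),w[rd].min(0),w[rd].max(0))
# outline
bl=(u>400)&(u<455)&(v>185)&(v<230)&(f[...,2]-f[...,0]>40)
B=w[bl]; print("out",bl.sum(),np.median(B[:,2]),cv2.minAreaRect(B[:,:2].astype(np.float32)),B.mean(0))
fr=(u>375)&(u<475)&(v>160)&(v<258)&(w[...,2]>.033)&(w[...,2]<.05)
print("frame",cv2.minAreaRect(w[fr][:,:2].astype(np.float32)))
y=(f[...,0]>150)&(f[...,1]>140)&(f[...,2]<90)&(v<300)&(v>150)
n,l,st,c=cv2.connectedComponentsWithStats(y.astype(np.uint8))
for i in range(1,n):
    if st[i,4]>100: print(c[i],cv2.minAreaRect(w[l==i][:,:2].astype(np.float32)))
cd=(u>315)&(u<350)&(v>160)&(v<248)&(w[...,2]>.08)&(w[...,2]<.11)
print("caddy",cv2.minAreaRect(w[cd][:,:2].astype(np.float32)))
```

```text
2818 0.2890709654923399
((0.6647653579711914, 0.29160282015800476), (0.25322797894477844, 0.2406020164489746), 13.932717323303223)
[[0.5129 0.3779]
 [0.5708 0.1444]
 [0.8166 0.2053]
 [0.7587 0.4389]]
(np.float64(276.0), np.float64(165.0), array([0.6012, 0.1849, 0.2713]))
(np.float64(277.0), np.float64(165.0), array([0.6016, 0.1825, 0.269 ]))
(np.float64(278.0), np.float64(165.0), array([0.6019, 0.18  , 0.2676]))
(np.float64(276.0), np.float64(166.0), array([0.5988, 0.1851, 0.2694]))
(np.float64(277.0), np.float64(166.0), array([0.5987, 0.1823, 0.2705]))
(np.float64(278.0), np.float64(166.0), array([0.5986, 0.1795, 0.2714]))
(np.float64(276.0), np.float64(167.0), array([0.5964, 0.1852, 0.2679]))
(np.float64(277.0), np.float64(167.0), array([0.5967, 0.1828, 0.2655]))
(np.float64(278.0), np.float64(167.0), array([0.5965, 0.1799, 0.2672]))
(np.float64(276.0), np.float64(168.0), array([0.5996, 0.1902, 0.2237]))
(np.float64(277.0), np.float64(168.0), array([0.5932, 0.182 , 0.2717]))
(np.float64(278.0), np.float64(168.0), array([0.5935, 0.1795, 0.2702]))
(np.float64(276.0), np.float64(169.0
[... 3681 characters left out ...]
.2650029957294464), (0.2115631103515625, 0.18062174320220947), 84.8969497680664)
[169.4141 177.7626] ((0.5899800658226013, 0.5459128022193909), (0.08079446852207184, 0.05014798045158386), 68.92145538330078)
[192.6014 214.3446] ((0.4730040729045868, 0.27511128783226013), (0.4594443142414093, 0.08165637403726578), 89.76656341552734)
[302.0215 254.5123] ((0.38150814175605774, 0.10859619081020355), (0.06953517347574234, 0.14475345611572266), 63.92860412597656)
[239.5783 280.4473] ((0.3237302303314209, 0.190475732088089), (0.08269619941711426, 0.3512837886810303), 23.323598861694336)
caddy ((0.5108282566070557, 0.025354981422424316), (0.21770597994327545, 0.06947292387485504), 0.9169903993606567)
```

The yellow look-alikes stand at px (174,178), (195,215), (304,255) and (241,281). The wanted block is the one with the red grip at px (229,158), on the shelf inside the door. The enlarged crop confirms it is not yellow. The handle is at px (280,176), about (0.568, 0.175, 0.279). Next I move above the handle.

Emit:
jog_arm:
  increments: "0 -4 -2 -3 -0.5; 0 -8 -4 -7.6 -1; 0 -12.2 -6.5 -7.6 -2; 0 -16.5 -8.8 -7.6 -3; 0 -20.8 -11 -7.6 -3.43; 0 -25.1 -13.3 -7.6 -3.43; 0 -29.4 -15.6 -7.6 -3.43; 0 -33.8 -18 -7.6 -3.43; 0 -38.2 -20.3 -7.6 -3.43; 0 -42.6 -22.7 -7.6 -3.43; 0 -47 -25 -7.6 -3.43; 0 -51.2 -27.2 -7.6 -3.43"
  grip_force: 30

```text
t: 2.4
eef_pos: [0.561, 0.1811, 0.4808]
tcp_rot: [-0.38, 3.118, 0.0]
wrist_force: [0.6, 1.1, 0.5]
finger_gap: 0.0848
grasp_force: 0.0
```

Emit:
jog_arm:
  increments: "0 0 0 0 0; 0 0 0 0 0; 0 0 0 0 0"

```text
t: 2.7
eef_pos: [0.5592, 0.1834, 0.4808]
tcp_rot: [0.382, -3.118, -0.001]
wrist_force: [-1.0, 0.9, 0.6]
finger_gap: 0.0856
grasp_force: 0.0
```

```bash
cat >> h.py <<'E'
def wproj(s,P):
    c=(np.atleast_2d(P)-s["T"][:3,3])@s["T"][:3,:3]; x,y,z=c[:,0],-c[:,1],-c[:,2]
    r=np.hypot(x,y); th=np.arctan2(r,z); return np.stack([s["cx"]+s["fx"]*th*x/r, s["cy"]+s["fy"]*th*y/r],1)
def wworld(s):
    v,u=np.mgrid[0:400,0:640]; a=(u-s["cx"])/s["fx"]; b=(v-s["cy"])/s["fy"]; th=np.hypot(a,b)+1e-9
    k=np.tan(np.minimum(th,1.5))/th; d=s["depth"]
    return np.stack([a*k*d,-b*k*d,-d],-1)@s["T"][:3,:3].T+s["T"][:3,3]
def pose():
    s=ctrl.sense(); M=R.from_rotvec(s["tcp_rot"]).as_matrix(); return s,M
E
python3 - <<'E'
from h import *
np.set_printoptions(precision=4,suppress=True)
s,M=pose(); print(s["t"],s["eef_pos"],M,s["qpos"])
p=ctrl.snapshot("wrist"); q=p["frame"].copy()
xc=np.array([.9706,.2405,0]); yc=np.array([-.2405,.9706,0]); H=np.array([.568,.1748,.279])
for P in (H, H+.035*xc+[0,0,.009], H+.035*xc-.03*yc+[0,0,.009]):
    a=wproj(p,P)[0]; print(a); cv2.drawMarker(q,tuple(int(round(t)) for t in a),(255,0,255),0,8)
save("w1.png",q); w=wworld(p)
b=(w[...,2]>.272)&(w[...,2]<.284)&(np.hypot(w[...,0]-.57,w[...,1]-.175)<.03)
print(b.sum(),w[b].mean(0),w[b].min(0),w[b].max(0))
E
```

```text
2.7 [0.5592 0.1834 0.4808] [[-0.9704 -0.2414 -0.0003]
 [-0.2414  0.9704  0.0003]
 [ 0.0002  0.0004 -1.    ]] [ 0.1116  0.154   1.4528  0.0003  1.535  -1.703 ]
[305.9583 240.9603]
[306.4992 298.4174]
[258.6391 296.987 ]
240 [0.5683 0.1759 0.276 ] [0.5637 0.1709 0.2721] [0.5743 0.1813 0.2792]
```

View pics/w1.png

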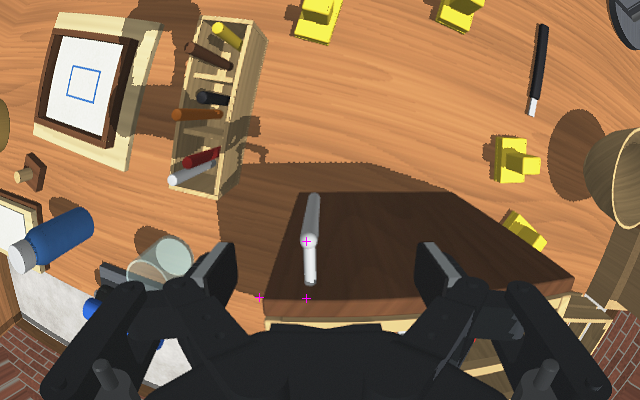

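The wrist view shows the bar's top end at px (306,241), where I projected it, with the yellow decoys clear of the door's sweep. I centre on the bar, go down and pinch.

Emit:
jog_arm:
  increments: "0 -0.66 -1.0 0 0; 0 -0.66 -1.0 -0 0; 0 -0.66 -1.0 3 0; 0 -0.66 -1.0 5.5 0; 0 -0.66 -1.0 6.8 0; 0 -0.66 -1.0 6.8 0; 255 -0.66 -1.0 6.8 0; 255 -0.66 -1.0 6.8 0; 255 -0.66 -1.0 6.8 0; 255 -0.66 -1.0 6.8 0; 255 -0.66 -1.0 6.8 0; 255 -0.66 -1.0 6.8 0"
  grip_force: 30

```text
t: 3.95
eef_pos: [0.5686, 0.1747, 0.4133]
tcp_rot: [-0.381, 3.118, 0.0]
wrist_force: [-0.4, -0.2, 2.1]
finger_gap: 0.01
grasp_force: 29.2
```

```bash
python3 -c "
import numpy as np
for L in ([1,3,6,10,14,18,22,26,30,34,38,42],[4,8,12,16,20,24,28,32,36,40,43,45]):
    o=[]
    for d in L:
        f=np.radians(d);x,y=-4.2,-21.
        o.append('255 %.2f %.2f 0 %.3f'%(-(x*np.cos(f)+y*np.sin(f)-x),-x*np.sin(f)+y*np.cos(f)-y,d/8))
    print('; '.join(o))
"
```

```text
255 0.37 0.08 0 0.125; 255 1.09 0.25 0 0.375; 255 2.17 0.55 0 0.750; 255 3.58 1.05 0 1.250; 255 4.96 1.64 0 1.750; 255 6.28 2.33 0 2.250; 255 7.56 3.10 0 2.750; 255 8.78 3.97 0 3.250; 255 9.94 4.91 0 3.750; 255 11.03 5.94 0 4.250; 255 12.04 7.04 0 4.750; 255 12.97 8.20 0 5.250
255 1.45 0.34 0 0.500; 255 2.88 0.79 0 1.000; 255 4.27 1.33 0 1.500; 255 5.63 1.97 0 2.000; 255 6.93 2.70 0 2.500; 255 8.18 3.52 0 3.000; 255 9.37 4.43 0 3.500; 255 10.49 5.42 0 4.000; 255 11.54 6.48 0 4.500; 255 12.52 7.61 0 5.000; 255 13.19 8.51 0 5.375; 255 13.62 9.12 0 5.625
```

Emit:
jog_arm:
  increments: "255 0.37 0.08 0 0.125; 255 1.09 0.25 0 0.375; 255 2.17 0.55 0 0.75; 255 3.58 1.05 0 1.25; 255 4.96 1.64 0 1.75; 255 6.28 2.33 0 2.25; 255 7.56 3.1 0 2.75; 255 8.78 3.97 0 3.25; 255 9.94 4.91 0 3.75; 255 11.03 5.94 0 4.25; 255 12.04 7.04 0 4.75; 255 12.97 8.2 0 5.25"

```text
t: 5.15
eef_pos: [0.4225, 0.2235, 0.4132]
tcp_rot: [0.767, 3.044, 0.003]
wrist_force: [3.9, 4.1, 0.4]
finger_gap: 0.01
grasp_force: 29.5
```

Emit:
jog_arm:
  increments: "255 1.45 0.34 0 0.5; 255 2.88 0.79 0 1; 255 4.27 1.33 0 1.5; 255 5.63 1.97 0 2; 255 6.93 2.7 0 2.5; 255 8.18 3.52 0 3; 255 9.37 4.43 0 3.5; 255 10.49 5.42 0 4; 255 11.54 6.48 0 4.5; 255 12.52 7.61 0 5; 255 13.19 8.51 0 5.375; 255 13.62 9.12 0 5.625"

```text
t: 6.35
eef_pos: [0.3457, 0.3681, 0.4132]
tcp_rot: [1.872, 2.521, 0.002]
wrist_force: [2.8, -0.3, 1.4]
finger_gap: 0.0103
grasp_force: 29.7
```

Emit:
jog_arm:
  increments: "255 0 0 0 0; 255 0 0 0 0; 0 0 0 0 0; 0 0 0 0 0; 0 0 0 0 0; 0 0 0 0 0; 0 0 0 0 0; 0 0 0 -3 0; 0 0 0 -6 0; 0 0 0 -9 0; 0 0 0 -9 0"

```text
t: 7.45
eef_pos: [0.346, 0.3679, 0.5078]
tcp_rot: [1.868, 2.522, 0.013]
wrist_force: [1.1, 0.0, -0.4]
finger_gap: 0.0853
grasp_force: 0.0
```

Run:
```python
from h import *
np.set_printoptions(precision=4,suppress=True)
s,M=pose(); print(s["t"],s["eef_pos"],M,s["qpos"])
p=ctrl.snapshot("top"); save("top2.png",p["frame"]); w=world(p); f=p["frame"].astype(int)
np.savez("top2.npz",f=f,w=w)
p=ctrl.snapshot("wrist"); save("w2.png",p["frame"])
ww=wworld(p); g=p["frame"].astype(int); 
rd=(g[...,0]>120)&(g[...,1]<70)&(g[...,2]<70)&(ww[...,2]>.26)&(ww[...,2]<.285)
if rd.any(): print("wrist red",rd.sum(),ww[rd].mean(0),cv2.minAreaRect(ww[rd][:,:2].astype(np.float32)))
rd=(f[...,0]>120)&(f[...,1]<70)&(f[...,2]<70)&(w[...,2]>.255)&(w[...,2]<.29)
if rd.any(): print("top red",rd.sum(),w[rd].mean(0),cv2.minAreaRect(w[rd][:,:2].astype(np.float32)))
```

```text
7.45 [0.346  0.3679 0.5078] [[-0.2914  0.9566  0.0073]
 [ 0.9566  0.2913  0.0048]
 [ 0.0025  0.0084 -1.    ]] [ 0.5764 -0.0781  1.6394  0.      1.5715  0.2807]
top red 122 [0.4842 0.3243 0.2721] ((0.4845496416091919, 0.3243030905723572), (0.02510599046945572, 0.03490772843360901), 17.41400909423828)
```

View pics/w2.png

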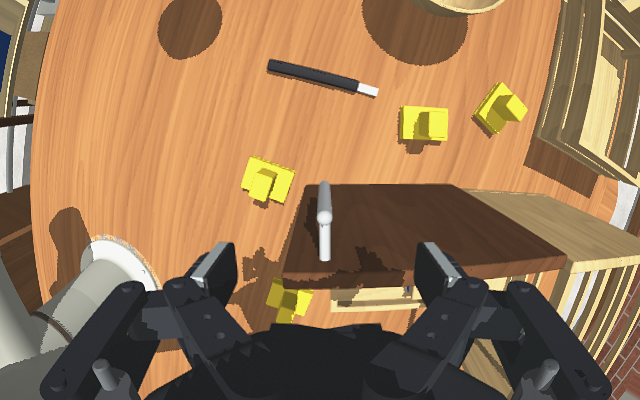

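The wrist view shows the door open with the bar at px (325,215). The top view puts the red grip at (0.4845, 0.3243, 0.272), with the expected 25x35 mm size, turned 17.4°, in line with the tool.

Emit:
jog_arm:
  increments: "0 -2 3 0 -0.06; 0 -4.5 6.5 0 -0.06; 0 -7 10 0 -0.06; 0 -8.21 11.98 0 -0.06; 0 -8.21 11.98 0 -0.06; 0 -8.21 11.98 0 -0.06; 0 -8.21 11.98 0 -0.06"

```text
t: 8.25
eef_pos: [0.4833, 0.3243, 0.5019]
tcp_rot: [-1.858, -2.532, 0.002]
wrist_force: [0.6, 0.1, 0.5]
finger_gap: 0.0857
grasp_force: 0.0
```

Run:
```python
from h import *
np.set_printoptions(precision=4,suppress=True)
s,M=pose(); print(s["t"],s["eef_pos"],M,s["qpos"],"grasp xy",s["eef_pos"]+.25*M[:,2])
p=ctrl.snapshot("wrist"); save("w3.png",p["frame"])
ww=wworld(p); g=p["frame"].astype(int); 
rd=(g[...,0]>120)&(g[...,1]<70)&(g[...,2]<70)&(ww[...,2]>.267)&(ww[...,2]<.28)&(np.hypot(ww[...,0]-.484,ww[...,1]-.324)<.05)
if rd.any(): print("wrist red",rd.sum(),ww[rd].mean(0),cv2.minAreaRect(ww[rd][:,:2].astype(np.float32)))
```

```text
8.25 [0.4833 0.3243 0.5019] [[-0.3001  0.9539 -0.0016]
 [ 0.9539  0.3001 -0.0003]
 [ 0.0001 -0.0016 -1.    ]] [0.3835 0.1314 1.437  0.0003 1.5748 0.0788] grasp xy [0.4829 0.3243 0.2519]
wrist red 1794 [0.4857 0.3273 0.2711] ((0.48606207966804504, 0.32643601298332214), (0.024991488084197044, 0.034944772720336914), 17.444732666015625)
```

View pics/w3.png

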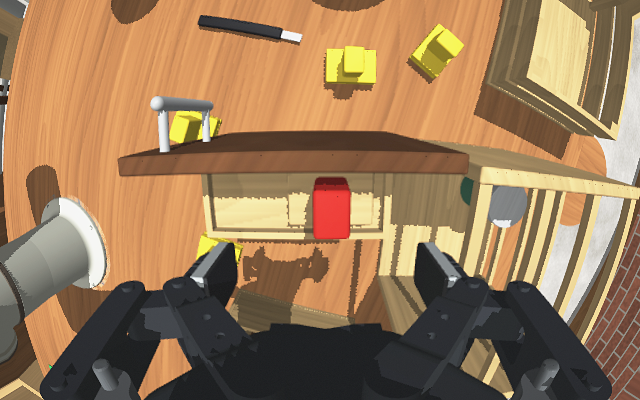

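The red grip at px (331,208) sits on the shelf, clear of the rims, and both views agree to about 2 mm. I go down, pinch it, then lift.

Emit:
jog_arm:
  increments: "0 0.05 0.23 3 0; 0 0.05 0.23 6 0; 0 0.05 0.23 8.5 0; 0 0.05 0.23 9.7 0; 0 0.05 0.23 9.7 0; 0 0.05 0.23 9.7 0; 255 0.05 0.23 9.7 0; 255 0.05 0.23 9.7 0; 255 0.05 0.23 9.7 0; 255 0.05 0.23 9.7 0; 255 0.05 0.23 9.7 0; 255 0.05 0.23 9.7 0"
  grip_force: 60

```text
t: 9.5
eef_pos: [0.4863, 0.3251, 0.4062]
tcp_rot: [1.859, 2.532, 0.001]
wrist_force: [-0.1, -0.2, 2.0]
finger_gap: 0.0257
grasp_force: 59.0
```

Emit:
jog_arm:
  increments: "255 0 0 0 0; 255 0 0 -1 0; 255 0 0 -2.5 0; 255 0 0 -4.5 0; 255 0 0 -6.5 0; 255 0 0 -8 0; 255 0 0 -9 0; 255 0 0 -9.5 0; 255 0 0 -9.5 0"

```text
t: 10.4
eef_pos: [0.4862, 0.3251, 0.5011]
tcp_rot: [1.859, 2.532, 0.001]
wrist_force: [0.1, 0.3, -1.9]
finger_gap: 0.0253
grasp_force: 59.0
```

Run:
```python
from h import *
np.set_printoptions(precision=4,suppress=True)
s,M=pose(); print(s["t"],s["eef_pos"],M,s["qpos"],s["finger_gap"],s["grasp_force"])
# outline again + door & flask check
p=ctrl.snapshot("top"); w=world(p); f=p["frame"].astype(int); v,u=np.mgrid[0:400,0:640]
bl=(u>400)&(u<455)&(v>185)&(v<230)&(f[...,2]-f[...,0]>40); B=w[bl].astype(np.float32)
print("out",len(B),cv2.minAreaRect(B[:,:2]))
fr=(u>375)&(u<475)&(v>160)&(v<258)&(w[...,2]>.033)&(w[...,2]<.05)
print("frame",cv2.minAreaRect(w[fr][:,:2].astype(np.float32)))
```

```text
10.4 [0.4862 0.3251 0.5011] [[-0.2992  0.9542  0.0005]
 [ 0.9542  0.2992  0.0002]
 [ 0.      0.0006 -1.    ]] [ 0.383   0.1385  1.4307 -0.      1.5718  0.0791] 0.0252959119703052 59.02084529399872Traceback (most recent call last):
  File "<stdin>", line 7, in <module>
cv2.error: OpenCV(4.12.0) /io/opencv/modules/imgproc/src/convhull.cpp:143: error: (-215:Assertion failed) total >= 0 && (depth == CV_32F || depth == CV_32S) in function 'convexHull'
```

The block is held (gap 25 mm, 59 N) and lifted. Now I carry it over the caddy, turning as it goes.

Emit:
jog_arm:
  increments: "255 -0.6 -0.16 0 -0.08; 255 -2.3 -0.62 0 -0.34; 255 -5.1 -1.4 0 -0.76; 255 -8.5 -2.3 0 -1.27; 255 -12.5 -3.4 0 -1.86; 255 -16.5 -4.5 0 -2.45; 255 -20.5 -5.6 0 -3.05; 255 -24.5 -6.7 0 -3.64; 255 -28.5 -7.8 0 -4.23; 255 -32.5 -8.9 0 -4.82; 255 -36 -9.8 0 -5.4; 255 -38 -10.4 0 -5.7"

```text
t: 11.65
eef_pos: [0.5002, -0.0714, 0.4997]
tcp_rot: [-0.732, -3.053, 0.001]
wrist_force: [-0.0, 0.2, -1.3]
finger_gap: 0.0254
grasp_force: 59.2
```

Emit:
jog_arm:
  increments: "255 0 0 0 0; 255 0 0 0 0"

```text
t: 11.85
eef_pos: [0.5004, -0.0688, 0.5]
tcp_rot: [-0.735, -3.053, -0.001]
wrist_force: [-0.8, 0.6, -1.6]
finger_gap: 0.0255
grasp_force: 59.3
```

```bash
cat > go.py <<'E'
from h import *
def rel(x,y,ang):
    s,M=pose(); d=M.T@(np.array([x,y,s["eef_pos"][2]])-s["eef_pos"])*100
    a=np.degrees(np.arctan2(M[1,1],M[0,1])); r=-((ang-a+90)%180-90)/8
    print(s["t"],np.round(s["eef_pos"],4),"yang",round(a,2),"shift cm",np.round(d,2),"turn",round(r,3),"gap",s["finger_gap"],s["grasp_force"],"tilt",np.round(M[:,2],4))
E
python3 - <<'E'
from go import *
rel(.508,-.265,85.1)
E
```

```text
11.85 [ 0.5004 -0.0688  0.5   ] yang 62.92 shift cm [ -9.61 -17.13  -0.02] turn -2.772 gap 0.025508556590196924 59.288933873176575 tilt [-0.0013  0.001  -1.    ]
```

Emit:
jog_arm:
  increments: "255 -0.8 -1.4 0 -0.2; 255 -2.4 -4.3 0 -0.7; 255 -4.2 -7.5 0 -1.2; 255 -6 -10.7 0 -1.7; 255 -7.6 -13.5 0 -2.2; 255 -8.8 -15.7 0 -2.55; 255 -9.5 -16.9 0 -2.75; 255 -9.61 -17.13 0 -2.77; 255 -9.61 -17.13 0 -2.77; 255 -9.61 -17.13 0 -2.77"

```text
t: 12.85
eef_pos: [0.5088, -0.2635, 0.5007]
tcp_rot: [-0.131, -3.139, -0.001]
wrist_force: [0.4, 0.8, -0.9]
finger_gap: 0.0256
grasp_force: 59.4
```

Run:
```python
from go import *
rel(.508,-.265,85.1)
for n in ("wrist","scene"):
    p=ctrl.snapshot(n); w=wworld(p) if n=="wrist" else world(p); f=p["frame"].astype(int)
    save("b_%s.png"%n,p["frame"])
    bl=(f[...,2]-f[...,0]>40)&(abs(w[...,2]-.016)<.006)&(np.hypot(w[...,0]-.508,w[...,1]+.265)<.06)
    fr=(abs(w[...,2]-.04)<.006)&(np.hypot(w[...,0]-.508,w[...,1]+.265)<.16)
    for q,m in (("out",bl),("frame",fr)):
        if m.sum()>10: print(n,q,m.sum(),w[m].min(0),w[m].max(0),cv2.minAreaRect(np.ascontiguousarray(w[m][:,:2],dtype=np.float32)))
```

```text
12.85 [ 0.5088 -0.2635  0.5007] yang 85.23 shift cm [ 0.07 -0.15 -0.  ] turn 0.016 gap 0.025553714134628792 59.406089186668396 tilt [-0.e+00  6.e-04 -1.e+00]
wrist out 509 [ 0.47739039 -0.30481824  0.01285297] [ 0.54062521 -0.22109574  0.01834528] ((0.5093829035758972, -0.2631230354309082), (0.08005872368812561, 0.0576520673930645), 85.12602996826172)
wrist frame 3000 [ 0.41100549 -0.375992    0.03402222] [ 0.60687394 -0.15235043  0.04213663] ((0.5086889266967773, -0.2635143995285034), (0.21172106266021729, 0.17969459295272827), 85.23182678222656)
scene out 77 [ 0.47994236 -0.30619338  0.01236053] [ 0.54206174 -0.22214097  0.02160605] ((0.5113729238510132, -0.2643493711948395), (0.0810977891087532, 0.05791188031435013), 84.68917846679688)
scene frame 632 [ 0.41481465 -0.37792729  0.03406182] [ 0.60717228 -0.15329926  0.04588085] ((0.5116472840309143, -0.26513344049453735), (0.21270036697387695, 0.18030855059623718), 84.92264556884766)
```

View pics/b_wrist.png

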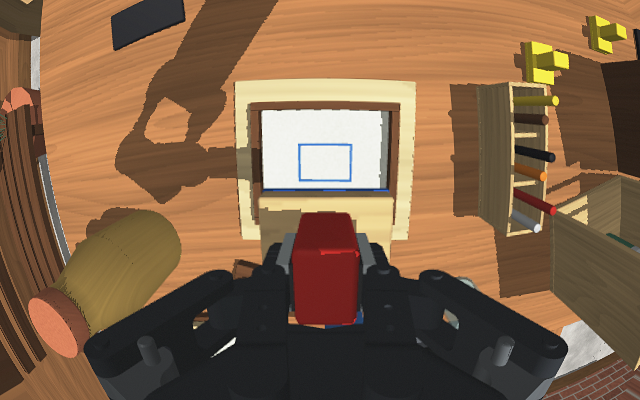

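The block hangs above the board. The outline at px (325,162) measures (0.509, -0.264) at 85.1°, which matches the tool. I lower most of the way, then check.

Emit:
jog_arm:
  increments: "255 0 -0.05 1 0; 255 0 -0.05 3.5 0; 255 0 -0.05 7 0; 255 0 -0.05 11 0; 255 0 -0.05 15 0; 255 0 -0.05 18 0; 255 0 -0.05 19.5 0; 255 0 -0.05 20 0; 255 0 -0.05 20 0; 255 0 -0.05 20 0"

```text
t: 13.95
eef_pos: [0.5092, -0.2658, 0.3027]
tcp_rot: [0.132, 3.136, -0.003]
wrist_force: [0.1, -0.2, -1.4]
finger_gap: 0.0254
grasp_force: 59.4
```

```bash
cat > chk.py <<'E'
from go import *
np.set_printoptions(precision=4,suppress=True)
rel(.509,-.264,85.1)
s,M=pose(); T=s["eef_pos"]
for n in ("wrist","scene"):
    p=ctrl.snapshot(n); w=wworld(p) if n=="wrist" else world(p); f=p["frame"].astype(int); save("c_%s.png"%n,p["frame"])
    l=(w-T)@M; zt=.206-l[...,2]  # height above underside, tool axes
    near=(abs(l[...,0])<.05)&(abs(l[...,1])<.06)&(p["depth"]>0)
    pale=(f[...,0]>110)&(f[...,0]-f[...,2]>15)&(f[...,0]-f[...,1]<90)
    red=near&(f[...,0]>90)&(f[...,1]<70)&(f[...,2]<70)
    for q,m in (("red",red),("top face",near&pale&(abs(zt-.022)<.005)),("lowest",near&(zt>-.008)&(zt<.02))):
        if m.sum()>10: print(n,q,m.sum(),"x",np.percentile(l[m][:,0],[1,50,99]),"y",np.percentile(l[m][:,1],[1,50,99]),"h",np.percentile(zt[m],[1,50,99]))
E
python3 chk.py
```

```text
13.95 [ 0.5092 -0.2658  0.3027] yang 85.17 shift cm [ 0.03  0.18 -0.  ] turn 0.009 gap 0.025357483314654927 59.39637243747711 tilt [ 0.0028 -0.0023 -1.    ]
wrist red 4938 x [-0.0157  0.0047  0.0184] y [-0.0114  0.0007  0.0129] h [0.0319 0.071  0.0725]
wrist top face 4260 x [-0.0065  0.0168  0.0252] y [-0.0344  0.0037  0.0362] h [0.0193 0.0211 0.0226]
wrist lowest 1498 x [-0.001   0.0253  0.0259] y [-0.0349  0.0001  0.0364] h [-0.0013  0.0117  0.02  ]
scene red 25 x [0.0101 0.0145 0.0162] y [-0.0168 -0.006   0.0101] h [0.0198 0.0685 0.0768]
scene top face 90 x [-0.0249  0.0136  0.0229] y [-0.0349 -0.0168  0.0343] h [0.017  0.0222 0.0268]
scene lowest 70 x [-0.0254  0.0132  0.0232] y [-0.0373 -0.0302  0.0337] h [-0.0015  0.0138  0.0198]
```

Run:
```python
from h import *
a=cv2.imread("pics/c_wrist.png"); b=cv2.imread("pics/c_scene.png")
cv2.imwrite("pics/c.png",np.vstack([cv2.resize(a[150:400,180:480],(600,300)),cv2.resize(b[230:360,290:420],(600,300))]))
```

```text
(no output)
```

View pics/c.png

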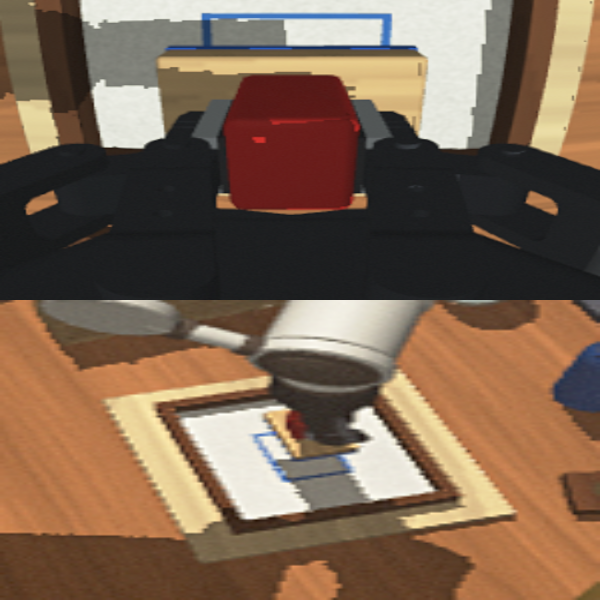

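The block is level and centred in the gripper to within 1 mm, with its underside 81 mm above the paper. I lower it the last 6 cm.

Emit:
jog_arm:
  increments: "255 0 0.05 1 0; 255 0 0.05 2.5 0; 255 0 0.05 4 0; 255 0 0.05 5.2 0; 255 0 0.05 5.8 0; 255 0 0.05 5.9 0; 255 0 0.05 5.9 0; 255 0 0.05 5.9 0; 255 0 0.05 5.9 0; 255 0 0.05 5.9 0"

```text
t: 15.05
eef_pos: [0.5087, -0.265, 0.2423]
tcp_rot: [0.132, 3.138, -0.001]
wrist_force: [0.0, -1.2, -1.4]
finger_gap: 0.0254
grasp_force: 59.4
```

```bash
python3 chk.py
python3 - <<'E'
from h import *
p=ctrl.snapshot("top"); w=world(p); m=(w[...,2]>.283)&(w[...,2]<.295)&(w[...,1]>.28)&(w[...,1]<.40)&(w[...,0]<.52)&(w[...,0]>.3)
print("door open:",m.sum(),w[m].min(0),w[m].max(0))
E
```

```text
15.05 [ 0.5087 -0.265   0.2423] yang 85.17 shift cm [-0.02  0.1  -0.  ] turn 0.009 gap 0.02542533083306226 59.402832984924316 tilt [ 0.0008 -0.0007 -1.    ]
wrist red 4809 x [-0.0153  0.0048  0.0183] y [-0.0114  0.0007  0.0129] h [0.0376 0.071  0.0725]
wrist top face 4238 x [-0.0066  0.0168  0.0252] y [-0.0344  0.0037  0.0362] h [0.0193 0.0211 0.0228]
wrist lowest 1474 x [-0.002   0.0253  0.0259] y [-0.0348 -0.0004  0.0365] h [-0.0013  0.0117  0.02  ]
scene red 21 x [0.0086 0.0132 0.0155] y [-0.0135 -0.005   0.0086] h [0.0225 0.0677 0.0756]
scene top face 83 x [-0.024   0.0152  0.0229] y [-0.0353 -0.0152  0.0338] h [0.017  0.0214 0.0266]
scene lowest 77 x [-0.0241  0.0145  0.0231] y [-0.037  -0.0254  0.0334] h [-0.0025  0.0163  0.0199]
door open: 435 [0.32852333 0.31074548 0.28304145] [0.51931815 0.3827942  0.29412237]
```

The block is centred to about 1 mm and hangs about 20 mm above the paper, and the door is still open. Handing in.

Emit:
jog_arm:
  increments: "255 0 0 0 0; 255 0 0 0 0; 255 0 0 0 0; 255 0 0 0 0; 255 0 0 0 0"

```text
t: 15.7
eef_pos: [0.5086, -0.2649, 0.2417]
tcp_rot: [0.132, 3.139, -0.0]
wrist_force: [0.0, 0.0, -1.2]
finger_gap: 0.0256
grasp_force: 59.4
```

```bash
python3 -c "
from go import *
rel(.509,-.264,85.1); print(ctrl.sign_off())"
```

```text
15.7 [ 0.5086 -0.2649  0.2417] yang 85.17 shift cm [-0.04  0.09 -0.  ] turn 0.009 gap 0.02561414655959758 59.40144896507263 tilt [ 0. -0. -1.]
the job is handed in; nothing more can be done
None
```

I handed the job in at 15.7 s (no verdict came back): the door is open about 1.5 rad, and the block is held still and level about 20 mm above the paper, about 1 mm off the outline's centre with edges in line.

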